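# Try the specimen case cover, free its catch if caught, hold it open

## Robot

A 6-joint arm with a two-finger parallel gripper is mounted at the origin on the work surface. World frame = base frame: x ahead of the robot, y to its left, z up, the work surface at z = 0. Lengths are in m, angles in rad, forces in N, time in s.
With the tool pointing down it reaches from about 0.375 to 0.9 m from the base axis. Payload 3.1 kg.
Tool frame: the origin (TCP) lies at the centre of the arm's flange, where the gripper is bolted on; the fingertips stand 182 mm ahead of it and the grasp point (between the pads) lies 164 mm ahead of it; x points along the fingers, y is the direction in which the jaws open and shut, and the axes are right-handed (so a half turn about x gives the same grasp; the last joint's range is limited). The gripper opens to 87 mm and grips with 3 to 60 N. Pads are 19 mm wide; open, the fingers measure 117 mm over their backs; the gripper's body (75 mm by 190 mm) begins 51 mm behind the grasp point.
Start: joints at [-1.494, 0.527, 1.433, -0, 1.181, -0.178], TCP at [0.158, -0.605, 0.405] pointing down, gripper open.
Joint ranges: [-3.08, 3.08], [-0.75, 2.2], [0.22, 2.44], [-1.43, 4.57], [0, 2.65], [-2.85, 2.85]. Speed limits (rad/s): [2.79, 2.79, 3.14, 3.14, 3.14, 3.14].

## Interface

Orientations are given as [roll, pitch, yaw] about the fixed x, y, z axes, in that order (R = Rz(yaw) Ry(pitch) Rx(roll)).
In Python, from bench import env, cams, order gives the robot as it stands.
- The arm moves only by the shell command python3 -m jog 'ROWS'. ROWS is JSON, a list of rows, each a list of 7 numbers: the shift along the tool's x, y, z in m, then the turn, a rotation vector about the tool's x, y, z in degrees, then the opening in per cent of the stroke, from 0 (shut) to 100 (fully open). A call has 1 to 12 rows; each row is the pose to reach, as a shift and turn from the pose commanded when the call began, along the tool's axes at that moment; what a row does not reach only later rows make up. A row lasts 1/10 s, in which the tool goes at most 50 mm and 8.59 degrees, less where a joint would pass 70% of its speed; a pose out of reach is approached as far as the arm can. A call with a gripper value outside its range is refused whole. The fingers move at their own pace and stop on an object; the grip force is fixed at half the most. Time passes only in rows, so rows that repeat a pose let the fingers close. It gives the time, the measured TCP pose, the force and the opening at its end, in the units of the state.
- env.get_state(): the state, without advancing time (a new reading comes with each control period).
- cams.capture(name): name is "side" or "top" or "wrist"; returns (picture, depth): 400x640x3 uint8, red, green, blue; 400x640 float32, m along the optical axis (not along the pixel's ray), 0 where there is no reading.
- cams.camera_model(name): a dict with "K" (3x3 intrinsics, pixels), "rvec" (rotation vector, rad) and "tvec" (3), from world to camera coordinates, as OpenCV has them; the wrist camera has in their place "hand_eye" (4x4, takes a point from camera to tool coordinates, whose origin is the TCP and whose axes are the tool frame's). Camera axes: x right, y down, z forward; pixel columns grow to the right and rows downward; lengths in m; the calibration is good to about 2 mm. The wrist camera is an equidistant fisheye: a pixel r from the principal point sees the ray r / f radians off the axis. A picture is of the moment at which its call begins: read the wrist's pose just before it. camera_model takes no time and is no camera call.
- order.hand_in(): hands the job in, once; it reports no verdict.
The state is a dict: "t": time; "q": joint angles; "dq": joint speeds; "joint_efforts": joint torques, N m; "position": TCP position; "tcp_rot": TCP orientation; "contact_force": force on the tool from outside, world axes, zero at the start; "moment": the same for the moment, N m; "finger_gap": finger opening in m.
Only numpy, scipy, OpenCV 4.12 (cv2) and the standard library are available. Lean on these libraries where they do the work, as an engineer would, in place of code of your own. Each camera call takes 0.05 s, during which the arm holds its last target.

## Task

The clear cover of the bamboo-slip case may or may not be caught. Before touching the blue catch knob, tug the cover up by its black grip to find out; if it is caught, let the cover down and slide the blue knob fully sideways, away from the grip, to free it. Then swing the cover about half way up (45 degrees) and finish still holding it there by the grip, because it falls shut on its own; do not disturb the jar, brush and loupe beside the case.

Things in the scene. Friction and masses are not known exactly. Their poses are not given: they have to be found in the camera images.
- case: White flat case fixed to the bench, 320 mm wide (its y), 45 mm high, from x = -105 to +140 mm; origin at bench level, z up, its x points away from the robot, turned by up to 0.3 rad. The cover closes on top. The strip of its top beyond the cover's far edge (x = 105 to 140 mm) is a deck that carries the blue knob.
- cover (a joint): Angle of the clear white-framed cover (200 x 320 x 8 mm, 0.3 to 0.5 kg, top 55 mm above the bench when shut): 0 shut, grows to a stop at 1.3 rad. Hinged along the case's near edge, its far edge rises and swings back toward the robot; it falls shut when let go. Caught, it lifts only 0.02 rad (3 mm at the grip), then stops hard; free, it lifts with 2 to 3.5 N at the grip.
- cover_hinge (a point): Point on the hinge axis, in the middle of the cover's near edge, 47 mm above the bench; the axis runs along the case's y.
- grip (a point): Black upright tab fixed on the cover near its far edge: 30 mm (case x) by 14 mm (case y) by 35 mm tall, pinched across the 14 mm, fingers closing along case y. This point is the centre of its foot on the cover's top face, 155 mm from the hinge line and 8 mm above it; at case x = 60, y = -40 mm when shut. It turns with the cover; upright fingers may let it pivot.
- knob (a point): Centre of the blue catch knob, a tab 16 mm (case x) by 14 mm (case y) by 32 mm tall on the deck; starts within 3 mm of case x = 121, y = 80 mm, height 62 mm. Slides along case +y, about 20 mm to its stop, against some 2 N; stays where left. It pushes a bolt hidden in the deck; 12 mm frees the cover if it is not being pulled up. Nothing shows if the bolt has caught: only a tug tells.
- jar: Amber jar with white lid, 50 mm across, 70 mm tall, standing left of the case; leave it. Origin at centre of underside.
- brush: Brush about 160 mm long, lying along x right of the case; leave it. Origin under its middle.
- loupe: Dark round loupe, 44 mm across, 24 mm tall, left of the case; leave it. Origin at centre of underside.

How it is judged:
By the outcome, as a careful person would: the job done as asked, in the order asked, and still so for the second after the job is handed in, while the arm keeps its last pose, push and grip.
It also fails if it takes over 61 s, if anything falls off the work surface, if the arm or the gripper's body presses on something with over 40 N, if the wrist force passes 120 N, or if a joint passes its speed limit or range.

## Working session

There is one attempt and no reset: what is moved stays moved. The work goes in short steps, Python scripts to look and compute and a shell command to move; the robot and the scene stay as the last step left them, time stands still between calls to the robot, and variables do not carry over. Pictures are saved under pics/ and viewed, and the job is handed in when it is done.

```bash
ls; mkdir -p pics; python3 - <<'E'
from bench import env,cams,order
import cv2
s=env.get_state();print({k:s[k] for k in('t','q','position','tcp_rot','contact_force','finger_gap')})
for n in('top','side'):
    p,d=cams.capture(n);cv2.imwrite(f'pics/{n}0.png',p[:,:,::-1])
    import numpy as np
    np.save(f'pics/{n}0.npy',d)
    print(n,cams.camera_model(n))
print(cams.camera_model('wrist'))
E
```

```text
pics
{'t': 0.0, 'q': array([-1.49351214e+00,  5.28429242e-01,  1.43393311e+00, -2.15514506e-05,
        1.18139685e+00, -1.78507562e-01]), 'position': array([ 0.15812536, -0.60429315,  0.4037841 ]), 'tcp_rot': array([-1.74010965,  1.56862969,  1.65728295]), 'contact_force': array([-0.62224819, -0.19475261, -0.87592825]), 'finger_gap': 0.08692386987456914}
top {'K': array([[371.48222732,   0.        , 319.66050902],
       [  0.        , 371.48222732, 198.67706107],
       [  0.        ,   0.        ,   1.        ]]), 'rvec': array([ 2.15797045, -2.10540642,  0.20725589]), 'tvec': array([0.03847112, 0.5320713 , 0.71825931])}
side {'K': array([[410.23139725,   0.        , 321.96924009],
       [  0.        , 410.23139725, 203.12390851],
       [  0.        ,   0.        ,   1.        ]]), 'rvec': array([ 0.46765719, -2.82312457,  1.01203434]), 'tvec': array([0.53180366, 0.16139361, 0.93721719])}
{'K': array([[309.70691629,   0.        , 315.10157836],
       [  0.        , 309.70691629, 201.2024579 ],
       [  0.        ,   0.        ,   1.        ]]), 'hand_eye': array([[-2.82983314e-04, -2.47797091e-01,  9.68811912e-01,
         2.07459584e-02],
       [ 9.99999892e-01,  2.86369070e-04,  3.65338929e-04,
         6.81556498e-04],
       [-3.67967691e-04,  9.68811911e-01,  2.47796984e-01,
        -6.64699115e-02],
       [ 0.00000000e+00,  0.00000000e+00,  0.00000000e+00,
         1.00000000e+00]])}
```

View pics/top0.png

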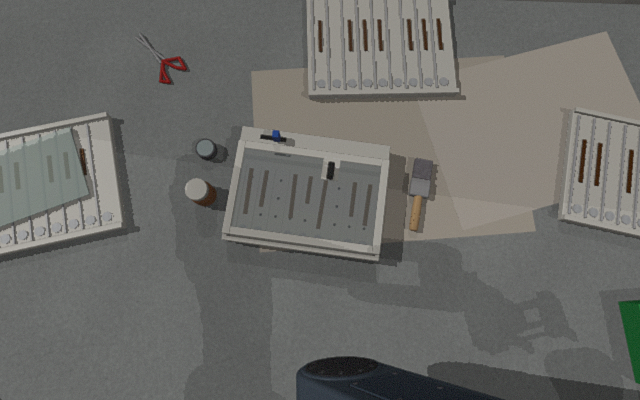

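View pics/side0.png

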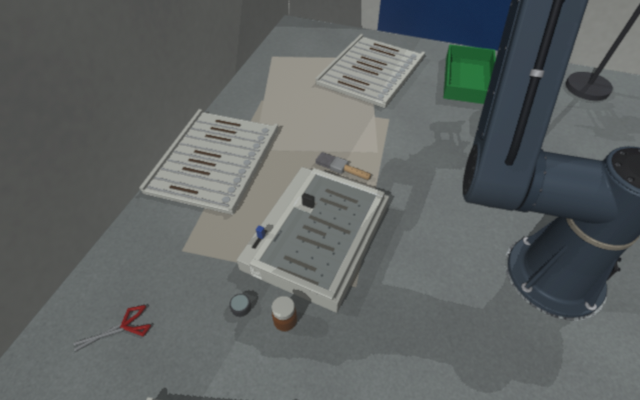

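The top view has the black grip near (331,170) and the blue knob near (276,135). The jar is at (200,190), the loupe at (206,149) and the brush at (420,190). I'll enlarge both views to read them more closely.

```bash
python3 - <<'E'
import cv2
a=cv2.imread('pics/top0.png');cv2.imwrite('pics/topc.png',cv2.resize(a[115:270,210:410],None,fx=4,fy=3.8,interpolation=cv2.INTER_CUBIC)[:,:800])
a=cv2.imread('pics/side0.png');cv2.imwrite('pics/sidec.png',cv2.resize(a[160:310,225:400],None,fx=4,fy=4,interpolation=cv2.INTER_CUBIC))
E
```

```text
(no output)
```

View pics/topc.png

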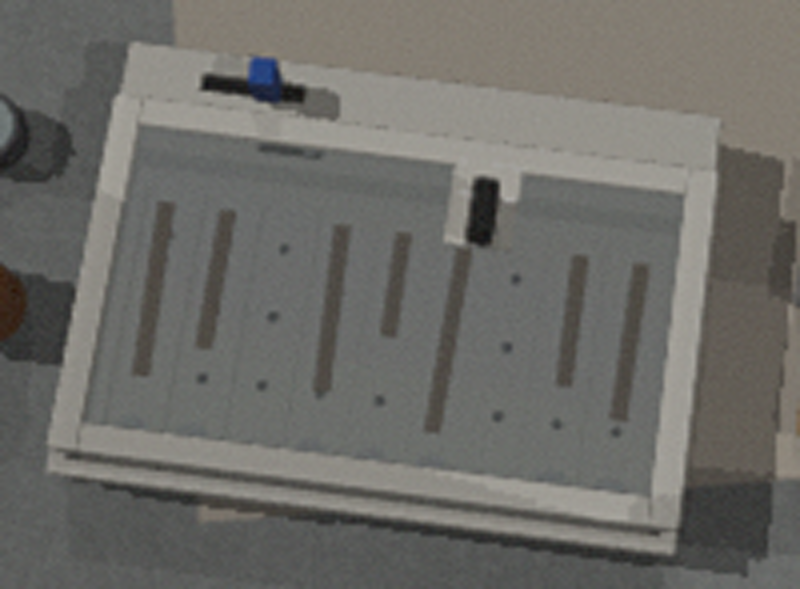

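View pics/sidec.png

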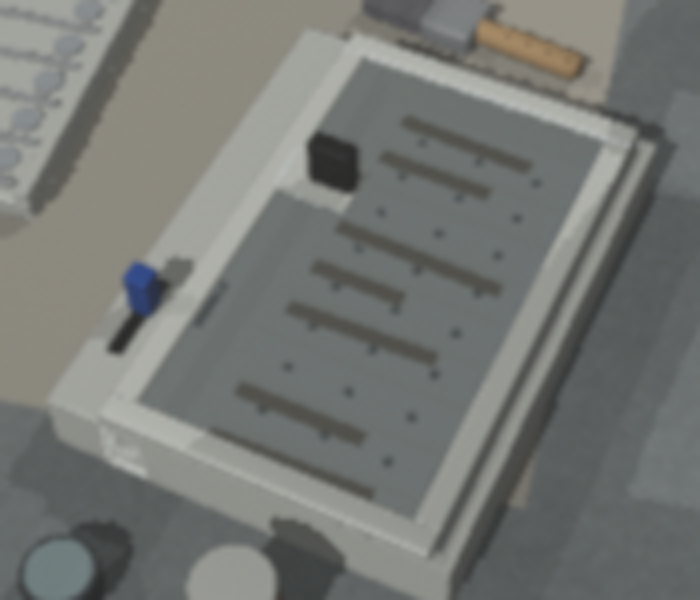

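```bash
cat > h.py <<'E'
import numpy as np,cv2
from scipy.spatial.transform import Rotation as R
from bench import env,cams,order
def proj(n,P):
    m=cams.camera_model(n);return cv2.projectPoints(np.float64(P).reshape(-1,3),m['rvec'],m['tvec'],m['K'],None)[0].reshape(-1,2)
def c2w(p,P):
    P=np.atleast_2d(P).astype(float);c,s=np.cos(p[2]),np.sin(p[2])
    return np.c_[p[0]+c*P[:,0]-s*P[:,1],p[1]+s*P[:,0]+c*P[:,1],P[:,2]]
E
python3 - <<'E'
from h import *
from scipy.optimize import least_squares
C=np.array([[140,160,45],[140,-160,45],[105,160,55],[-95,160,55],[-95,-160,55],[105,-160,55]])/1e3
T=np.array([[132,43],[718,118],[117,95],[50,450],[677,528],[716,172]])/[4,3.8]+[210,115]
S=np.array([[50,400],[305,30],[102,402],[430,555],[632,128],[355,35]])/4+[225,160]
for nm in (['top'],['side'],['top','side']):
    def f(p): return np.concatenate([(proj(n,c2w(p,C))-{'top':T,'side':S}[n]).ravel() for n in nm])
    r=least_squares(f,[0.6,0,0],loss='soft_l1');print(nm,r.x.round(4));print(r.fun.reshape(-1,2).round(1).tolist())
p=r.x;np.save('pose.npy',p)
a={n:cv2.imread(f'pics/{n}0.png') for n in('top','side')}
pts=np.array([[60,-40,55],[60,-40,90],[121,80,46],[121,80,78]])/1e3
print(c2w(p,pts).round(4))
for n in a: print(n,proj(n,c2w(p,pts)).round(1).tolist())
# wrist and tool
s=env.get_state();print(R.from_euler('xyz',s['tcp_rot']).as_matrix().round(3))
E
```

```text
['top'] [ 0.5293  0.0774 -0.111 ]
[[-0.7, -0.6], [1.1, -0.5], [-0.7, -0.4], [-1.3, 0.6], [0.7, 1.8], [0.9, -0.4]]
['side'] [ 0.5292  0.08   -0.1086]
[[-1.3, -0.4], [0.3, -1.7], [-1.3, 2.6], [1.2, 0.4], [2.8, -0.3], [-0.4, -1.5]]
['top', 'side'] [ 0.5293  0.0784 -0.1103]
[[-1.2, -0.6], [0.6, -0.6], [-1.2, -0.4], [-1.8, 0.7], [0.2, 1.8], [0.4, -0.5], [-1.1, -1.1], [0.6, -2.1], [-1.1, 1.9], [1.2, -0.3], [3.0, -0.7], [-0.1, -2.0]]
[[0.5846 0.032  0.055 ]
 [0.5846 0.032  0.09  ]
 [0.6584 0.1446 0.046 ]
 [0.6584 0.1446 0.078 ]]
top [[329.7, 172.9], [330.5, 168.5], [277.3, 138.9], [275.8, 133.6]]
side [[308.8, 204.6], [308.5, 195.2], [262.2, 234.8], [260.7, 226.6]]
[[-0.     0.253 -0.967]
 [ 0.002 -0.967 -0.253]
 [-1.    -0.002 -0.   ]]
```

```bash
cat >> h.py <<'E'
def st():
    s=env.get_state();M=R.from_euler('xyz',s['tcp_rot']).as_matrix();return s,s['position'],M
def togo(pos,M2):
    s,p,M=st();print('t',s['t'],'shift mm',(M.T@(np.array(pos)-p)*1e3).round(1),'turn deg',np.degrees(R.from_matrix(M.T@M2).as_rotvec()).round(2),'F',np.array(s['contact_force']).round(2),'gap',s['finger_gap'],'q',np.array(s['q']).round(3),'pos',p.round(4))
def gripM(th,yaw): # tool along -cover normal, tool y = -case y ; th=cover/tilt angle
    n=np.array([-np.sin(th),0,np.cos(th)]);x=-n;y=np.array([0,-1.,0]);z=np.cross(x,y)
    return R.from_euler('z',yaw).as_matrix()@np.c_[x,y,z]
def gripP(th,up,p,off=0): # TCP for grasp point 'up' m above grip foot, cover at th
    g=np.array([-.095+.155*np.cos(th)-(.008+up+.164)*np.sin(th),-.04+off,.047+.155*np.sin(th)+(.008+up+.164)*np.cos(th)])
    return c2w(p,g)[0]
E
python3 -m jog '[[0.03,-0.03,-0.035,5,0,0,100],[0.03,-0.06,-0.07,10,0,0,100],[0.03,-0.095,-0.105,15,0,0,100],[0.03,-0.127,-0.143,21,0,0,100],[0.03,-0.159,-0.179,21,0,0,100],[0.03,-0.19,-0.215,21,0,0,100],[0.03,-0.222,-0.251,21,0,0,100],[0.03,-0.254,-0.287,21,0,0,100],[0.03,-0.286,-0.322,21,0,0,100],[0.03,-0.317,-0.358,21,0,0,100],[0.03,-0.349,-0.394,21,0,0,100],[0.03,-0.38,-0.43,21,0,0,100]]'
python3 - <<'E'
from h import *
p=np.load('pose.npy');P=gripP(0,.023,p);P[2]=.30
togo(P,gripM(0,p[2]))
E
```

```text
t: 1.3
position: [0.4787, -0.1263, 0.3746]
tcp_rot: [-0.291, 1.57, 2.74]
contact_force: [1.2, -0.2, -0.2]
finger_gap: 0.0871
t 1.3 shift mm [  74.6 -169.   -87.8] turn deg [-0.02  0.03  0.01] F [ 1.17 -0.15 -0.15] gap 0.08705370396901958 q [-0.484  0.397  1.786 -0.     0.959  1.197] pos [ 0.4787 -0.1263  0.3746]
```

```bash

python3 -m jog '[[0.015,-0.04,-0.02,0,0,0,100],[0.03,-0.08,-0.04,0,0,0,100],[0.05,-0.12,-0.06,0,0,0,100],[0.065,-0.15,-0.08,0,0,0,100],[0.075,-0.169,-0.088,0,0,0,100],[0.075,-0.169,-0.088,0,0,0,100]]'
python3 - <<'E'
from h import *
p=np.load('pose.npy');P=gripP(0,.023,p)
togo(P,gripM(0,p[2]))
for n in('wrist','side'):
    a,d=cams.capture(n);cv2.imwrite(f'pics/{n}1.png',a[:,:,::-1])
s,pp,M=st();m=cams.camera_model('wrist');H=m['hand_eye']
def wp(P):
    c=np.linalg.inv(H)@np.r_[M.T@(P-pp),1];c=c[:3];th=np.arccos(c[2]/np.linalg.norm(c));r=th*m['K'][0,0];u=c[:2]/np.linalg.norm(c[:2]);return m['K'][:2,2]+r*u
for q in([60,-40,55],[60,-40,90],[75,-33,90],[75,-47,90],[45,-33,90],[45,-47,90],[121,80,78]): print(q,wp(c2w(p,np.array(q)/1e3)[0]).round(1))
E
```

```text
t: 1.9
position: [0.5845, 0.0325, 0.2977]
tcp_rot: [-0.201, 1.568, 2.834]
contact_force: [-0.3, 0.0, 1.2]
finger_gap: 0.0871
t 1.9 shift mm [55.7  0.5 -0.2] turn deg [0.19 0.16 0.03] F [-0.3   0.05  1.24] gap 0.08708221746292717 q [-1.350e-01  6.160e-01  1.627e+00  1.000e-03  9.020e-01  1.542e+00] pos [0.5845 0.0325 0.2977]
[60, -40, 55] [311.1 212.3]
[60, -40, 90] [310.5 227.8]
[75, -33, 90] [299.4 205.3]
[75, -47, 90] [321.6 205.3]
[45, -33, 90] [300.  249.1]
[45, -47, 90] [321.2 249.2]
[121, 80, 78] [143.3 138.2]
```

View pics/wrist1.png

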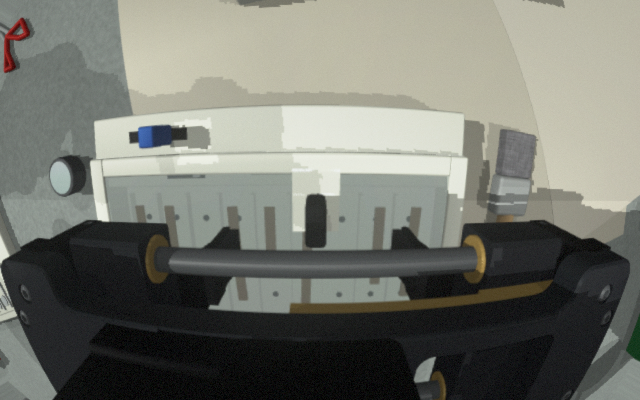

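View pics/side1.png

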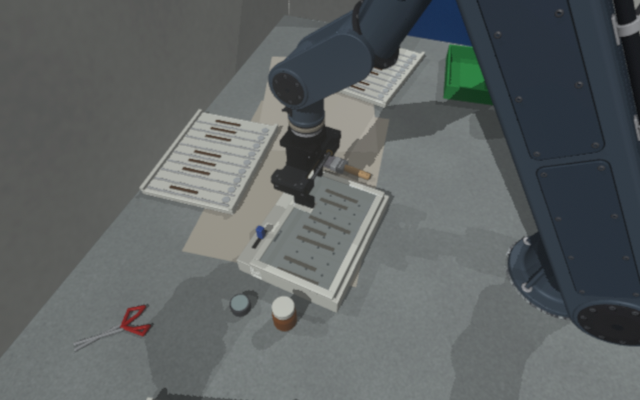

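```bash

python3 - <<'E'
from h import *
p=np.load('pose.npy');P=gripP(0,.023,p)
togo(P,gripM(0,p[2]))
s,pp,M=st();a,d=cams.capture('wrist');cv2.imwrite('pics/wrist2.png',a[100:280,80:480,::-1])
cv2.imwrite('pics/wrist2c.png',cv2.resize(a[100:260,120:360,::-1],None,fx=3.3,fy=3.3,interpolation=cv2.INTER_CUBIC))
togo(P,gripM(0,p[2]))
m=cams.camera_model('wrist');H=m['hand_eye']
def wp(P):
    c=np.linalg.inv(H)@np.r_[M.T@(P-pp),1];c=c[:3];th=np.arccos(c[2]/np.linalg.norm(c));r=th*m['K'][0,0];u=c[:2]/np.linalg.norm(c[:2]);return m['K'][:2,2]+r*u
for q in([60,-40,55],[60,-40,90],[75,-33,90],[75,-47,90],[45,-33,90],[45,-47,90],[121,80,78],[140,160,45],[140,-160,45]): print(q,wp(c2w(p,np.array(q)/1e3)[0]).round(1))
E
```

```text
t 2.0 shift mm [57.2 -1.9 -0.7] turn deg [ 0.05  0.1  -0.02] F [-0.9  -0.53 -0.36] gap 0.08746117674093255 q [-1.390e-01  6.130e-01  1.629e+00 -1.000e-03  9.020e-01  1.541e+00] pos [0.5838 0.0303 0.2992]
t 2.05 shift mm [57.7 -2.5 -0.6] turn deg [-0.03  0.06 -0.02] F [-0.45 -0.9  -0.04] gap 0.08673019899195947 q [-1.400e-01  6.120e-01  1.629e+00 -1.000e-03  9.020e-01  1.541e+00] pos [0.5837 0.0296 0.2997]
[60, -40, 55] [311.1 212.3]
[60, -40, 90] [310.5 227.8]
[75, -33, 90] [299.4 205.3]
[75, -47, 90] [321.6 205.3]
[45, -33, 90] [300.  249.1]
[45, -47, 90] [321.2 249.2]
[121, 80, 78] [143.3 138.2]
[140, 160, 45] [ 90.5 121.7]
[140, -160, 45] [461.1 112.1]
```

View pics/wrist2c.png

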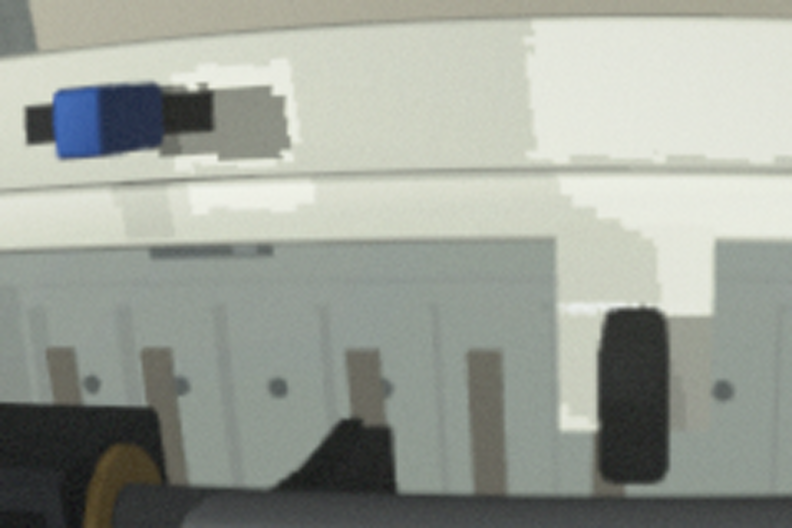

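```bash

python3 -m jog '[[0.02,-0.0015,-0.0006,0,0,0,60],[0.04,-0.0015,-0.0006,0,0,0,50],[0.054,-0.0015,-0.0006,0,0,0,50],[0.057,-0.0015,-0.0006,0,0,0,50],[0.057,-0.0015,-0.0006,0,0,0,50],[0.057,-0.0015,-0.0006,0,0,0,50]]'
python3 - <<'E'
from h import *
p=np.load('pose.npy');P=gripP(0,.023,p)
togo(P,gripM(0,p[2]))
for n in('wrist','side'):
    a,d=cams.capture(n);cv2.imwrite(f'pics/{n}3.png',(a if n=='wrist' else cv2.resize(a[140:270,225:400],None,fx=4,fy=4))[:,:,::-1])
E
```

```text
t: 2.65
position: [0.5852, 0.0311, 0.2435]
tcp_rot: [3.114, 1.569, -0.139]
contact_force: [0.2, -0.1, 0.3]
finger_gap: 0.0485
t 2.65 shift mm [ 1.5 -0.9  0.8] turn deg [-0.06 -0.08 -0.  ] F [ 0.16 -0.07  0.26] gap 0.0484628048416651 q [-0.138  0.699  1.656 -0.     0.785  1.545] pos [0.5852 0.0311 0.2435]
```

View pics/side3.png

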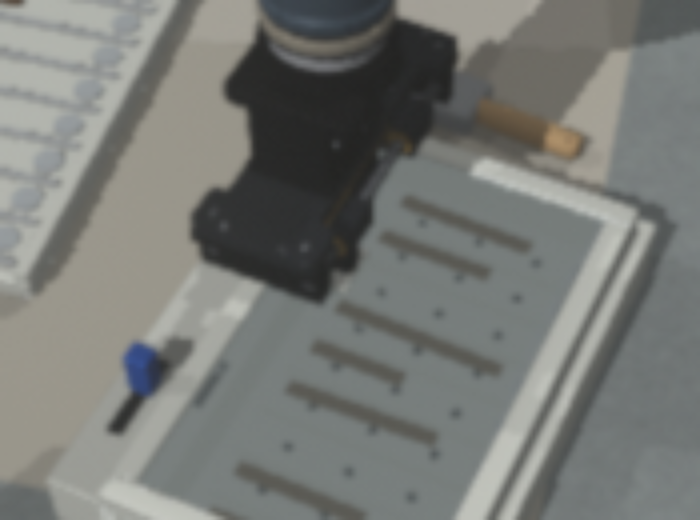

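View pics/wrist3.png

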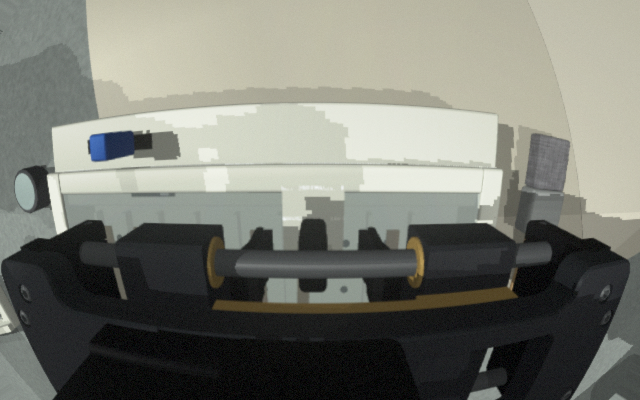

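```bash

python3 -m jog '[[0.001,-0.001,0,0,0,0,30],[0.001,-0.001,0,0,0,0,20],[0.001,-0.001,0,0,0,0,0],[0.001,-0.001,0,0,0,0,0],[0.001,-0.001,0,0,0,0,0],[0.001,-0.001,0,0,0,0,0],[0.001,-0.001,0,0,0,0,0],[0.001,-0.001,0,0,0,0,0]]'
python3 - <<'E'
from h import *
p=np.load('pose.npy');P=gripP(0,.023,p)
togo(P,gripM(0,p[2]));print(st()[0]['moment'])
E
```

```text
t: 3.55
position: [0.5851, 0.0324, 0.2418]
tcp_rot: [1.944, 1.571, -1.309]
contact_force: [-0.5, -0.4, 0.1]
finger_gap: 0.0139
t 3.55 shift mm [-0.2  0.4  0.5] turn deg [-0.03 -0.   -0.  ] F [-0.52 -0.35  0.14] gap 0.013891967647654036 q [-0.135  0.702  1.656 -0.     0.783  1.546] pos [0.5851 0.0324 0.2418]
[-0.03251892  0.07302844 -0.01362381]
```

```bash

python3 -m jog '[[-0.001,0,0,0,0.4,0,0],[-0.002,0,0,0,0.7,0,0],[-0.003,0,0,0,1,0,0],[-0.003,0,0,0,1,0,0],[-0.004,0,0,0,1.2,0,0],[-0.004,0,0,0,1.2,0,0]]'
python3 - <<'E'
from h import *
p=np.load('pose.npy');P=gripP(0,.023,p)
togo(P,gripM(0,p[2]));print(st()[0]['moment'])
E
```

```text
t: 4.15
position: [0.5825, 0.0327, 0.2443]
tcp_rot: [3.128, 1.558, -0.124]
contact_force: [-6.0, -1.7, -4.7]
finger_gap: 0.0141
t 4.15 shift mm [ 2.4  0.5 -2. ] turn deg [-0.01 -0.72 -0.01] F [-6.03 -1.7  -4.66] gap 0.014054660555568269 q [-0.135  0.695  1.666  0.     0.769  1.546] pos [0.5825 0.0327 0.2443]
[-0.09891349  0.85174458 -0.02496393]
```

```bash

python3 -m jog '[[0,0,0.002,0,0,0,0],[0,0,0.004,0,0,0,0],[0,0,0.004,0,0,0,0],[-0.001,0,0.006,0,0.6,0,0],[-0.0015,0,0.0068,0,0.8,0,0],[-0.0015,0,0.0068,0,0.8,0,0]]'
python3 - <<'E'
from h import *
p=np.load('pose.npy');P=gripP(0,.023,p)
togo(P,gripM(0,p[2]));print(st()[0]['moment'])
E
```

```text
t: 4.75
position: [0.5785, 0.0331, 0.2457]
tcp_rot: [-3.138, 1.536, -0.107]
contact_force: [4.6, -0.8, -22.8]
finger_gap: 0.0142
t 4.75 shift mm [ 3.9  0.4 -6. ] turn deg [-0.04 -2.    0.01] F [  4.65  -0.8  -22.81] gap 0.0141939063035184 q [-1.360e-01  6.870e-01  1.683e+00  1.000e-03  7.380e-01  1.545e+00] pos [0.5785 0.0331 0.2457]
[-0.08918164 -0.26627728 -0.02261377]
```

Pulling at 5.5 mm commanded gave 23 N down, far above the 2–3.5 N of a free cover, so the cover is caught. I'll let it down and release.

```bash

python3 -m jog '[[0.002,0,-0.002,0,-0.8,0,0],[0.004,0,-0.0045,0,-1.4,0,0],[0.0054,0,-0.0069,0,-2,0,0],[0.0054,0,-0.0069,0,-2,0,0],[0.0054,0,-0.0069,0,-2,0,0]]'
python3 - <<'E'
from h import *
p=np.load('pose.npy');P=gripP(0,.023,p)
togo(P,gripM(0,p[2]));print(st()[0]['moment'])
E
```

```text
t: 5.25
position: [0.585, 0.0324, 0.2426]
tcp_rot: [0.302, 1.57, -2.95]
contact_force: [-4.0, -1.0, -3.6]
finger_gap: 0.0137
t 5.25 shift mm [0.6 0.5 0.4] turn deg [-0.02  0.02 -0.01] F [-3.98 -0.99 -3.64] gap 0.013747979625998118 q [-0.135  0.701  1.656 -0.     0.785  1.546] pos [0.585  0.0324 0.2426]
[-0.1658831   0.42288681 -0.0290672 ]
```

```bash

python3 -m jog '[[0.0005,0,0,0,0,0,50],[0.0005,0,0,0,0,0,50],[0.0005,0,0,0,0,0,50],[0.0005,0,0,0,0,0,50],[-0.02,0,0,0,0,0,50],[-0.04,0,0,0,0,0,50],[-0.05,0,0,0,0,0,50],[-0.055,0,0,0,0,0,50],[-0.055,-0.03,-0.02,0,0,0,0],[-0.055,-0.06,-0.04,0,0,0,0],[-0.055,-0.085,-0.055,0,0,0,0],[-0.055,-0.092,-0.061,0,0,0,0]]'
python3 -m jog '[[0,0,0,0,0,0,0],[0,0,0,0,0,0,0]]'
python3 - <<'E'
from h import *
p=np.load('pose.npy');P=c2w(p,[.121,.052,.242])[0]
togo(P,gripM(0,p[2]));print(st()[0]['moment'])
for n in('wrist','top'):
    a,d=cams.capture(n);cv2.imwrite(f'pics/{n}4.png',(a if n=='wrist' else cv2.resize(a[115:270,210:410],None,fx=4,fy=4))[:,:,::-1])
E
```

```text
t: 6.45
position: [0.6572, 0.1194, 0.2964]
tcp_rot: [-2.488, 1.57, 0.545]
contact_force: [-0.8, -0.2, 0.3]
finger_gap: 0.0195
t: 6.65
position: [0.6552, 0.1165, 0.2962]
tcp_rot: [0.332, 1.568, -2.92]
contact_force: [-0.1, 0.0, 0.3]
finger_gap: 0.0049
t 6.65 shift mm [54.2 -0.3 -0.2] turn deg [-0.03  0.14 -0.05] F [-0.13  0.04  0.29] gap 0.0049003687223938735 q [ 9.000e-03  7.070e-01  1.413e+00 -1.000e-03  1.024e+00  1.690e+00] pos [0.6552 0.1165 0.2962]
[ 0.01756297 -0.00700986 -0.00988393]
```

View pics/wrist4.png

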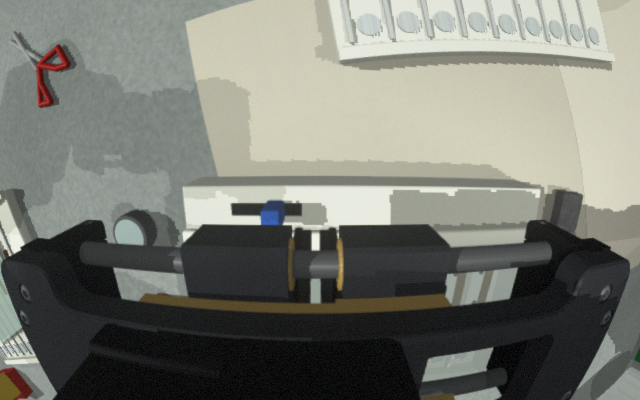

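View pics/top4.png

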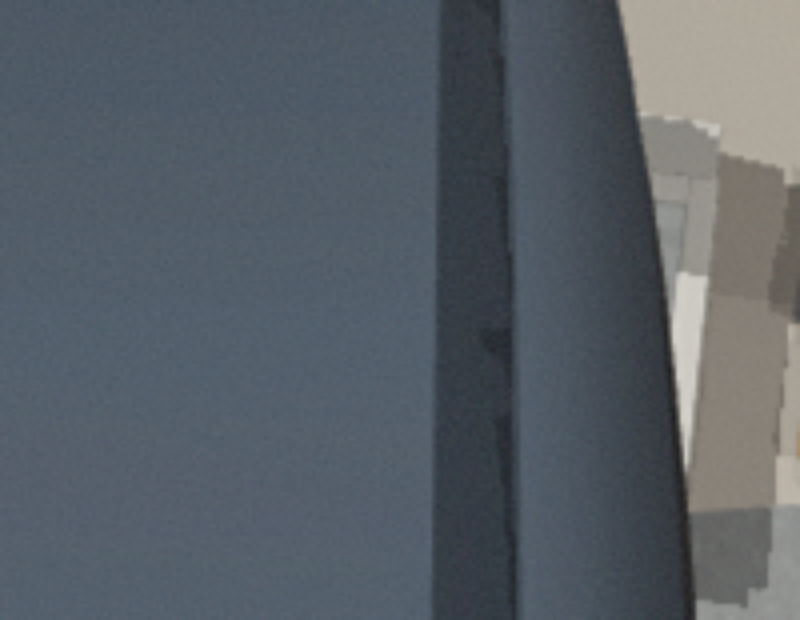

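```bash

python3 -m jog '[[0.02,0,0,0,0,0,0],[0.04,0,0,0,0,0,0],[0.05,0,0,0,0,0,0],[0.054,0,0,0,0,0,0],[0.054,0,0,0,0,0,0]]'
python3 - <<'E'
from h import *
p=np.load('pose.npy');P=c2w(p,[.121,.052,.242])[0]
togo(P,gripM(0,p[2]));print(st()[0]['moment'])
for n in('wrist','side'):
    a,d=cams.capture(n);cv2.imwrite(f'pics/{n}5.png',(a if n=='wrist' else cv2.resize(a[140:270,225:400],None,fx=4,fy=4))[:,:,::-1])
E
```

```text
t: 7.25
position: [0.6559, 0.1167, 0.2426]
tcp_rot: [0.129, 1.57, -3.124]
contact_force: [-0.4, -0.0, 0.0]
finger_gap: 0.0006
t 7.25 shift mm [ 0.6 -0.   0.6] turn deg [-0.06  0.06 -0.01] F [-0.39 -0.02  0.02] gap 0.0005986416217909004 q [ 0.009  0.779  1.438 -0.     0.926  1.691] pos [0.6559 0.1167 0.2426]
[-0.0037192  -0.00501281  0.02743211]
```

View pics/wrist5.png

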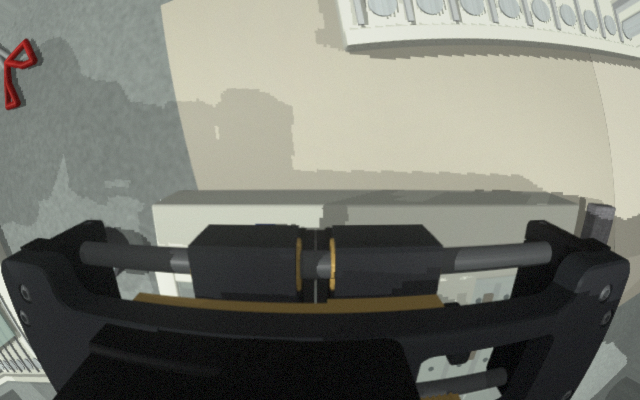

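View pics/side5.png

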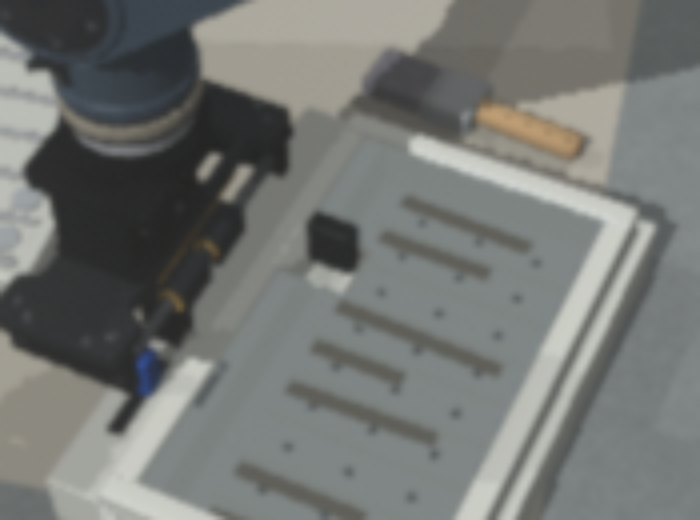

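```bash

python3 -m jog '[[0,-0.004,0,0,0,0,0],[0,-0.008,0,0,0,0,0],[0,-0.011,0,0,0,0,0],[0,-0.014,0,0,0,0,0],[0,-0.017,0,0,0,0,0],[0,-0.02,0,0,0,0,0],[0,-0.022,0,0,0,0,0],[0,-0.022,0,0,0,0,0]]'
python3 - <<'E'
from h import *
s,p,M=st();print('F tool',M.T@s['contact_force'])
for n in('side',):
    a,d=cams.capture(n);cv2.imwrite(f'pics/{n}6.png',(a if n=='wrist' else cv2.resize(a[140:270,225:400],None,fx=4,fy=4))[:,:,::-1])
E
```

```text
t: 8.15
position: [0.6586, 0.1392, 0.243]
tcp_rot: [-2.802, 1.57, 0.229]
contact_force: [-0.3, -1.3, 0.7]
finger_gap: 0.0005
F tool [-0.6895012   1.28527609  0.16736497]
```

View pics/side6.png

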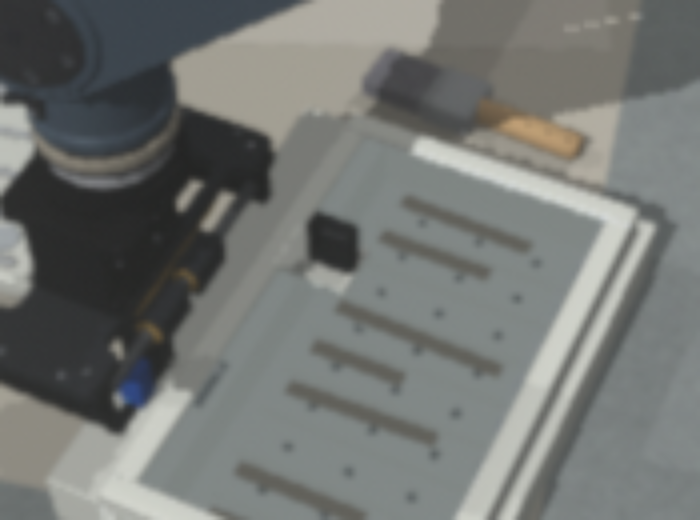

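Contact with the knob shows about 1.3 N and the knob is moving. I'll keep pushing to its stop.

```bash

python3 -m jog '[[0,-0.002,0,0,0,0,0],[0,-0.004,0,0,0,0,0],[0,-0.006,0,0,0,0,0],[0,-0.006,0,0,0,0,0]]'
python3 -m jog '[[0,-0.002,0,0,0,0,0],[0,-0.003,0,0,0,0,0],[0,-0.003,0,0,0,0,0]]'
python3 -m jog '[[0,-0.002,0,0,0,0,0],[0,-0.003,0,0,0,0,0],[0,-0.003,0,0,0,0,0]]'
python3 - <<'E'
from h import *
p=np.load('pose.npy');togo(c2w(p,[.121,.052,.242])[0],gripM(0,p[2]))
E
```

```text
t: 8.6
position: [0.6592, 0.1452, 0.2429]
tcp_rot: [-2.218, 1.57, 0.813]
contact_force: [-0.5, -1.4, 0.9]
finger_gap: 0.0007
t: 8.9
position: [0.6596, 0.1481, 0.2429]
tcp_rot: [-2.302, 1.57, 0.729]
contact_force: [-0.2, -2.4, 0.4]
finger_gap: 0.0005
t: 9.2
position: [0.6599, 0.1508, 0.2429]
tcp_rot: [1.699, 1.57, -1.553]
contact_force: [0.7, -2.0, -0.2]
finger_gap: 0.0004
t 9.2 shift mm [ 0.9 34.3  0.8] turn deg [-0.01 -0.   -0.03] F [ 0.68 -1.98 -0.22] gap 0.00044426055648106135 q [ 6.000e-02  7.890e-01  1.408e+00 -1.000e-03  9.440e-01  1.742e+00] pos [0.6599 0.1508 0.2429]
```

```bash

python3 -m jog '[[0,-0.001,0,0,0,0,0],[0,-0.002,0,0,0,0,0],[0,-0.002,0,0,0,0,0]]'
python3 -m jog '[[0,-0.001,0,0,0,0,0],[0,-0.002,0,0,0,0,0],[0,-0.002,0,0,0,0,0]]'
python3 - <<'E'
from h import *
p=np.load('pose.npy');togo(c2w(p,[.121,.052,.242])[0],gripM(0,p[2]))
for n in('side',):
    a,d=cams.capture(n);cv2.imwrite(f'pics/{n}7.png',(a if n=='wrist' else cv2.resize(a[140:270,225:400],None,fx=4,fy=4))[:,:,::-1])
E
```

```text
t: 9.5
position: [0.6601, 0.1515, 0.243]
tcp_rot: [1.422, 1.567, -1.83]
contact_force: [0.4, -7.0, 1.0]
finger_gap: 0.0008
t: 9.8
position: [0.6602, 0.1521, 0.243]
tcp_rot: [1.388, 1.564, -1.863]
contact_force: [-1.1, -11.6, 1.8]
finger_gap: 0.0005
t 9.8 shift mm [ 1.2 35.7  1. ] turn deg [ 0.05  0.07 -0.37] F [ -1.06 -11.57   1.84] gap 0.0004926336450365052 q [ 0.063  0.79   1.405 -0.008  0.948  1.748] pos [0.6602 0.1521 0.243 ]
```

View pics/side7.png

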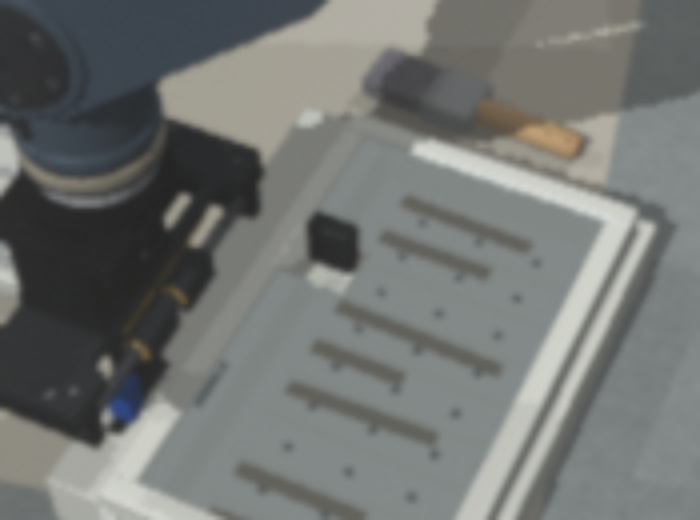

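```bash

python3 -m jog '[[0,0.005,0,0,0,0,0],[0,0.012,0,0,0,0,0],[-0.02,0.02,0,0,0,0,0],[-0.045,0.03,0,0,0,0,0],[-0.055,0.05,0.02,0,0,0,50],[-0.055,0.08,0.04,0,0,0,50],[-0.055,0.11,0.055,0,0,0,50],[-0.055,0.125,0.06,0,0,0,50],[-0.055,0.13,0.061,0,0,0,50],[-0.055,0.13,0.061,0,0,0,50],[-0.055,0.13,0.061,0,0,0,50]]'
python3 - <<'E'
from h import *
from scipy.optimize import least_squares
p=np.load('pose.npy');P=gripP(0,.023,p);togo(P,gripM(0,p[2]))
for n in('wrist','side'):
    a,d=cams.capture(n);cv2.imwrite(f'pics/{n}8.png',(a if n=='wrist' else cv2.resize(a[140:290,225:400],None,fx=4,fy=4))[:,:,::-1])
s=st()[0]
D=[([.527+.0014,1.4339,1.1814],[.15812,-.60429,.40378]),([.397,1.786,.959],[.4787,-.1263,.3746]),([.616,1.627,.902],[.5845,.0325,.2977]),([.699,1.656,.785],[.5852,.0311,.2435]),([.687,1.683,.738],[.5785,.0331,.2457]),([.707,1.413,1.024],[.6552,.1165,.2962]),([.779,1.438,.926],[.6559,.1167,.2426]),([.789,1.408,.944],[.6599,.1508,.2429])]
def f(x,full=False):
    L1,a2,b2,a3,h,d=x;o=[]
    for q,w in D:
        A,B,C=q[0],q[0]+q[1],sum(q)
        rho=L1*np.sin(A)+a2*np.sin(B)+b2*np.cos(B)+a3*np.sin(C)
        z=h+L1*np.cos(A)+a2*np.cos(B)-b2*np.sin(B)+a3*np.cos(C)
        o+=[rho-np.sqrt(w[0]**2+w[1]**2-d**2),z-w[2]]
    return np.array(o)
for d in (.111,):
    r=least_squares(f,[.4,.35,.05,.1,.25,.111]);print(r.x.round(4),(r.fun*1e3).round(1))
E
```

```text
t: 10.95
position: [0.5862, 0.0331, 0.298]
tcp_rot: [-2.663, 1.569, 0.368]
contact_force: [0.7, -0.3, 0.1]
finger_gap: 0.0417
t 10.95 shift mm [56.   1.3  1.6] turn deg [-0.01 -0.08  0.04] F [ 0.65 -0.32  0.14] gap 0.04165803567548893 q [-1.340e-01  6.170e-01  1.624e+00  1.000e-03  9.000e-01  1.547e+00] pos [0.5862 0.0331 0.298 ]
[0.5879 0.3911 0.1143 0.1301 0.281  0.1145] [-0.  -0.1  0.   0.1  0.  -0.  -0.1  0.2  0.  -0.3 -0.  -0.   0.  -0.2
  0.1  0.3]
```

View pics/wrist8.png

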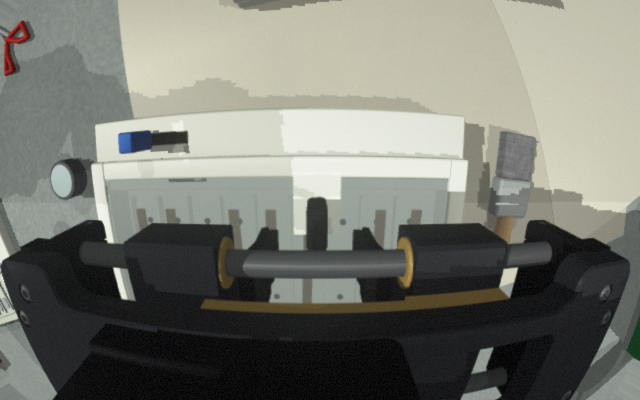

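View pics/side8.png

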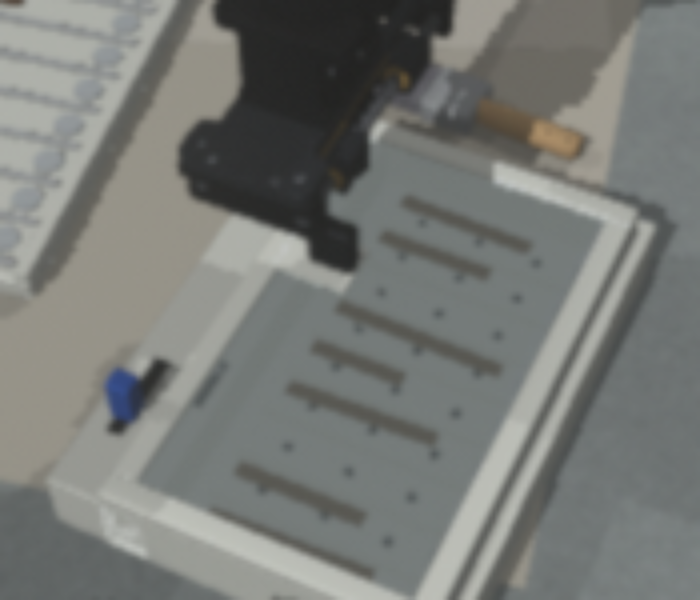

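```bash

cat > ik.py <<'E'
from h import *
from scipy.optimize import least_squares
L1,a2,b2,a3,hh,d=0.5879,0.3911,0.1143,0.1301,0.281,0.1145
def ik(w,psi):
    C=np.pi-psi;rho=np.sqrt(w[0]**2+w[1]**2-d*d)
    def g(v):
        A,B=v;return [L1*np.sin(A)+a2*np.sin(B)+b2*np.cos(B)+a3*np.sin(C)-rho,hh+L1*np.cos(A)+a2*np.cos(B)-b2*np.sin(B)+a3*np.cos(C)-w[2]]
    r=least_squares(g,[.6,2.2]);A,B=r.x;return np.r_[A,B-A,C-B,np.abs(r.fun).max()]
E
python3 - <<'E'
from ik import *
p=np.load('pose.npy')
def tcp(th,psi,up=.023):
    g=np.array([-.095+.155*np.cos(th)-(.008+up)*np.sin(th)-.164*np.sin(psi),-.04,.047+.155*np.sin(th)+(.008+up)*np.cos(th)+.164*np.cos(psi)])
    return c2w(p,g)[0]
for th in np.radians([0,10,20,30,40,45]):
    for k in (0,.5,1): print(np.degrees(th).round(),k,ik(tcp(th,k*th),k*th).round(3),tcp(th,k*th).round(3))
E
```

```text
0.0 0 [0.702 1.658 0.782 0.   ] [0.585 0.032 0.242]
0.0 0.5 [0.702 1.658 0.782 0.   ] [0.585 0.032 0.242]
0.0 1 [0.702 1.658 0.782 0.   ] [0.585 0.032 0.242]
10.0 0 [0.653 1.665 0.824 0.   ] [0.577 0.033 0.268]
10.0 0.5 [0.631 1.731 0.693 0.   ] [0.563 0.034 0.268]
10.0 1 [0.614 1.796 0.557 0.   ] [0.549 0.036 0.266]
20.0 0 [0.602 1.682 0.858 0.   ] [0.565 0.034 0.293]
20.0 0.5 [0.56  1.811 0.596 0.   ] [0.536 0.037 0.291]
20.0 1 [0.542 1.939 0.311 0.   ] [0.509 0.04  0.283]
30.0 0 [0.551 1.707 0.884 0.   ] [0.549 0.036 0.315]
30.0 0.5 [0.492 1.898 0.49  0.   ] [0.506 0.041 0.31 ]
30.0 1 [0.495 2.087 0.035 0.   ] [0.467 0.045 0.293]
40.0 0 [0.5   1.74  0.901 0.   ] [0.529 0.038 0.334]
40.0 0.5 [0.428 1.992 0.372 0.   ] [0.473 0.044 0.324]
40.0 1 [ 0.489  2.242 -0.288  0.   ] [0.424 0.05  0.296]
45.0 0 [0.475 1.76  0.906 0.   ] [0.518 0.039 0.343]
45.0 0.5 [0.399 2.042 0.309 0.   ] [0.455 0.046 0.33 ]
45.0 1 [ 0.511  2.322 -0.477  0.   ] [0.402 0.052 0.294]
```

```bash

cat >> ik.py <<'E'
p=np.load('pose.npy')
def tcp(th,psi,up=.024,dz=0):
    g=np.array([-.095+.155*np.cos(th)-(.008+up)*np.sin(th)-.164*np.sin(psi),-.041,.047+dz+.155*np.sin(th)+(.008+up)*np.cos(th)+.164*np.cos(psi)])
    return c2w(p,g)[0]
E
python3 - <<'E'
from ik import *
r=np.radians
for th in (0,10,20,30,40,45): print(th,ik(tcp(r(th),r(th-20)),r(th-20)).round(3))
togo(tcp(0,r(-20),dz=.055),gripM(r(-20),p[2]))
togo(tcp(0,r(-20)),gripM(r(-20),p[2]))
E
```

```text
0 [0.822 1.392 1.277 0.   ]
10 [0.707 1.535 1.074 0.   ]
20 [0.6   1.682 0.859 0.   ]
30 [0.504 1.835 0.628 0.   ]
40 [0.426 1.993 0.374 0.   ]
45 [0.397 2.075 0.234 0.   ]
t 11.05 shift mm [  9.8   2.5 -54.8] turn deg [ 4.000e-02 -2.004e+01  2.000e-02] F [ 1.37  0.99 -0.19] gap 0.04291010071308277 q [-1.330e-01  6.170e-01  1.624e+00  1.000e-03  9.000e-01  1.547e+00] pos [0.586  0.0334 0.2978]
t 11.05 shift mm [ 64.8   2.5 -54.8] turn deg [ 4.000e-02 -2.004e+01  2.000e-02] F [ 1.37  0.99 -0.19] gap 0.04291010071308277 q [-1.330e-01  6.170e-01  1.624e+00  1.000e-03  9.000e-01  1.547e+00] pos [0.586  0.0334 0.2978]
```

```bash

python3 -m jog '[[0.003,0.0015,-0.02,0,-7,0,50],[0.006,0.0015,-0.04,0,-14,0,50],[0.01,0.0015,-0.055,0,-20,0,50],[0.01,0.0015,-0.055,0,-20,0,50],[0.03,0.0015,-0.055,0,-20,0,50],[0.05,0.0015,-0.055,0,-20,0,50],[0.061,0.0015,-0.055,0,-20,0,50],[0.064,0.0015,-0.055,0,-20,0,50],[0.064,0.0015,-0.055,0,-20,0,50],[0.064,0.0015,-0.055,0,-20,0,50]]'
python3 - <<'E'
from ik import *
r=np.radians
togo(tcp(0,r(-20)),gripM(r(-20),p[2]))
for n in('wrist','side'):
    a,d=cams.capture(n);cv2.imwrite(f'pics/{n}9.png',(a if n=='wrist' else cv2.resize(a[140:290,225:400],None,fx=4,fy=4))[:,:,::-1])
E
```

```text
t: 12.05
position: [0.64, 0.025, 0.2348]
tcp_rot: [0.0, 1.223, 3.031]
contact_force: [0.7, -0.2, 0.2]
finger_gap: 0.0439
t 12.05 shift mm [ 1.6  0.1 -0.8] turn deg [-0.01 -0.1   0.  ] F [ 0.66 -0.16  0.19] gap 0.043912713833790175 q [-0.134  0.816  1.399 -0.008  1.274  1.551] pos [0.64   0.025  0.2348]
```

View pics/wrist9.png

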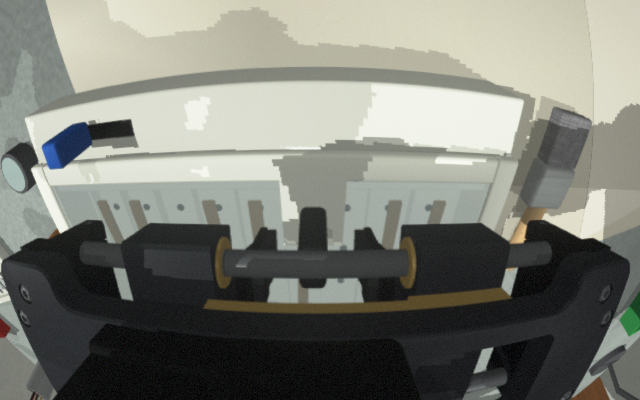

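View pics/side9.png

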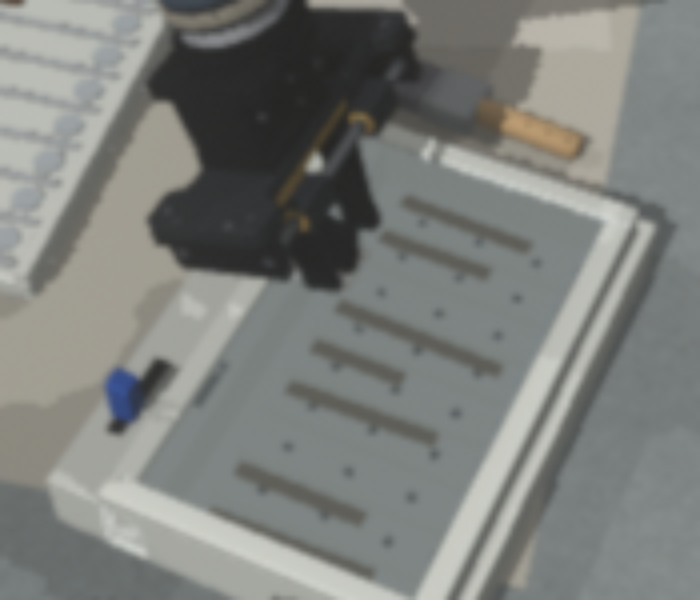

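```bash

python3 -m jog '[[0.001,-0.001,0,0,0,0,30],[0.001,-0.001,0,0,0,0,20],[0.001,-0.001,0,0,0,0,0],[0.001,-0.001,0,0,0,0,0],[0.001,-0.001,0,0,0,0,0],[0.001,-0.001,0,0,0,0,0],[0.001,-0.001,0,0,0,0,0],[0.001,-0.001,0,0,0,0,0]]'
python3 - <<'E'
from ik import *
r=np.radians
togo(tcp(0,r(-20)),gripM(r(-20),p[2]))
s,pp,M=st();M0=gripM(r(-20),p[2]);P0=tcp(0,r(-20))
for th in range(1,12): print(th,(M0.T@(tcp(r(th),r(th-20))-P0)*1e3).round(1))
M0=gripM(0,p[2])
E
```

```text
t: 12.95
position: [0.6396, 0.0262, 0.233]
tcp_rot: [-0.002, 1.222, 3.029]
contact_force: [0.5, 2.5, -0.3]
finger_gap: 0.0137
t 12.95 shift mm [-0.3  1.2 -0.7] turn deg [-0.03 -0.01  0.05] F [ 0.46  2.48 -0.26] gap 0.013695830710239462 q [-0.132  0.818  1.4   -0.007  1.272  1.553] pos [0.6396 0.0262 0.233 ]
1 [-2.3  0.   4.3]
2 [-4.6 -0.   8.7]
3 [-6.7 -0.  13.1]
4 [-8.8  0.  17.6]
5 [-10.8  -0.   22. ]
6 [-12.7   0.   26.6]
7 [-14.6   0.   31.1]
8 [-16.3   0.   35.7]
9 [-18.    0.   40.3]
10 [-19.6   0.   45. ]
11 [-21.2   0.   49.6]
```

```bash

python3 -m jog '[[-0.0012,0,0.0022,0,0.5,0,0],[-0.0023,0,0.0043,0,1,0,0],[-0.0034,0,0.0065,0,1.5,0,0],[-0.0046,0,0.0087,0,2,0,0],[-0.0057,0,0.0109,0,2.5,0,0],[-0.0067,0,0.0131,0,3,0,0],[-0.0088,0,0.0176,0,4,0,0],[-0.0088,0,0.0176,0,4,0,0]]'
python3 - <<'E'
from ik import *
r=np.radians
togo(tcp(r(4),r(-16)),gripM(r(-16),p[2]));print(st()[0]['moment'])
M0=gripM(r(-16),p[2]);P0=tcp(r(4),r(-16))
for th in range(6,28,2): print(th,(M0.T@(tcp(r(th),r(th-20))-P0)*1e3).round(1))
E
```

```text
t: 13.75
position: [0.6258, 0.0277, 0.2479]
tcp_rot: [-0.002, 1.293, 3.029]
contact_force: [0.6, 5.9, -2.3]
finger_gap: 0.0139
t 13.75 shift mm [ 0.2  1.2 -1.2] turn deg [-0.02 -0.08  0.04] F [ 0.65  5.9  -2.35] gap 0.01385656507174344 q [-0.133  0.771  1.456 -0.006  1.192  1.552] pos [0.6258 0.0277 0.2479]
[ 0.8647718  -0.62649539 -0.26777916]
6 [-4.6  0.   8.7]
8 [-8.8  0.  17.6]
10 [-12.7  -0.   26.6]
12 [-16.3  -0.   35.7]
14 [-19.6  -0.   45. ]
16 [-22.6  -0.   54.3]
18 [-25.2  -0.   63.8]
20 [-27.6  -0.   73.3]
22 [-29.5  -0.   82.9]
24 [-31.2  -0.   92.6]
26 [-32.5  -0.  102.4]
```

```bash

python3 -m jog '[[-0.0023,-0.0005,0.0043,0,1,0,0],[-0.0046,-0.0005,0.0087,0,2,0,0],[-0.0067,-0.0005,0.0131,0,3,0,0],[-0.0088,-0.0005,0.0176,0,4,0,0],[-0.0127,-0.0005,0.0266,0,6,0,0],[-0.0163,-0.0005,0.0357,0,8,0,0],[-0.0196,-0.0005,0.045,0,10,0,0],[-0.0226,-0.0005,0.0543,0,12,0,0],[-0.0252,-0.0005,0.0638,0,14,0,0],[-0.0276,-0.0005,0.0733,0,16,0,0],[-0.0276,-0.0005,0.0733,0,16,0,0]]'
python3 - <<'E'
from ik import *
r=np.radians
togo(tcp(r(20),r(0)),gripM(r(0),p[2]));print(st()[0]['moment'])
M0=gripM(r(0),p[2]);P0=tcp(r(20),r(0))
for th in range(22,48,2): print(th,(M0.T@(tcp(r(th),r(th-20))-P0)*1e3).round(1))
E
```

```text
t: 14.85
position: [0.5627, 0.0349, 0.2949]
tcp_rot: [2.832, 1.569, -0.42]
contact_force: [1.4, 3.8, -5.5]
finger_gap: 0.0136
t 14.85 shift mm [ 0.8  1.5 -1.7] turn deg [-0.   -0.08 -0.03] F [ 1.4   3.78 -5.47] gap 0.013584511309312144 q [-1.360e-01  5.970e-01  1.686e+00 -1.000e-03  8.570e-01  1.545e+00] pos [0.5627 0.0349 0.2949]
[ 0.66489348 -0.46884393 -0.02113132]
22 [-4.6  0.   8.7]
24 [-8.8  0.  17.6]
26 [-12.7   0.   26.6]
28 [-16.3  -0.   35.7]
30 [-19.6   0.   45. ]
32 [-22.6   0.   54.3]
34 [-25.2   0.   63.8]
36 [-27.6   0.   73.3]
38 [-29.5   0.   82.9]
40 [-31.2   0.   92.6]
42 [-32.5   0.  102.4]
44 [-33.4   0.  112.1]
46 [-34.    0.  121.9]
```

```bash

python3 -m jog '[[-0.0046,0,0.0087,0,2,0,0],[-0.0088,0,0.0176,0,4,0,0],[-0.0127,0,0.0266,0,6,0,0],[-0.0163,0,0.0357,0,8,0,0],[-0.0196,0,0.045,0,10,0,0],[-0.0226,0,0.0543,0,12,0,0],[-0.0252,0,0.0638,0,14,0,0],[-0.0276,0,0.0733,0,16,0,0],[-0.0276,0,0.0733,0,16,0,0]]'
python3 - <<'E'
from ik import *
r=np.radians
togo(tcp(r(36),r(16)),gripM(r(16),p[2]));print(st()[0]['moment'])
M0=gripM(r(16),p[2]);P0=tcp(r(36),r(16))
for th in range(37,48,1): print(th,(M0.T@(tcp(r(th),r(th-20))-P0)*1e3).round(1))
for n in('wrist','side'):
    a,d=cams.capture(n);cv2.imwrite(f'pics/{n}10.png',(a if n=='wrist' else cv2.resize(a[110:290,225:425],None,fx=3.5,fy=3.3))[:,:,::-1])
E
```

```text
t: 15.75
position: [0.4901, 0.043, 0.3218]
tcp_rot: [3.139, 1.293, -0.112]
contact_force: [1.0, 4.9, -4.5]
finger_gap: 0.0137
t 15.75 shift mm [ 0.6  1.5 -1.4] turn deg [ 0.03  0.06 -0.03] F [ 1.02  4.95 -4.5 ] gap 0.013706683145400153 q [-0.142  0.454  1.927  0.018  0.483  1.524] pos [0.4901 0.043  0.3218]
[ 0.77668393 -0.20341337  0.2139956 ]
37 [-2.3  0.   4.3]
38 [-4.6  0.   8.7]
39 [-6.7  0.  13.1]
40 [-8.8  0.  17.6]
41 [-10.8   0.   22. ]
42 [-12.7   0.   26.6]
43 [-14.6   0.   31.1]
44 [-16.3   0.   35.7]
45 [-18.    0.   40.3]
46 [-19.6   0.   45. ]
47 [-21.2   0.   49.6]
```

View pics/wrist10.png

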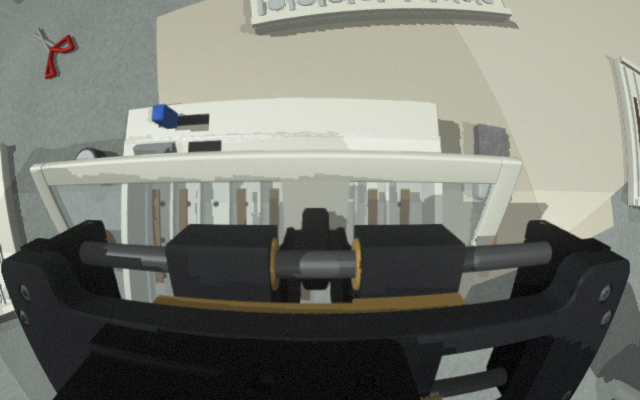

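View pics/side10.png

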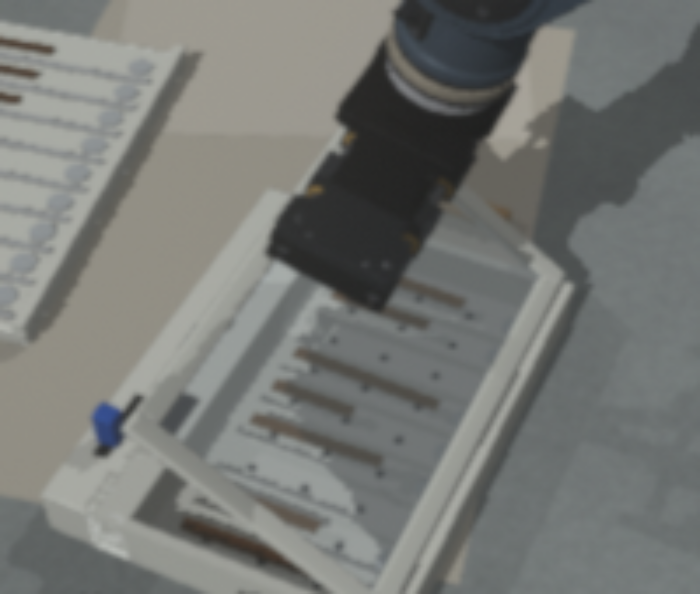

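```bash

python3 -m jog '[[-0.0023,-0.0002,0.0043,0,1,0,0],[-0.0046,-0.0004,0.0087,0,2,0,0],[-0.0067,-0.0004,0.0131,0,3,0,0],[-0.0088,-0.0004,0.0176,0,4,0,0],[-0.0108,-0.0004,0.022,0,5,0,0],[-0.0127,-0.0004,0.0266,0,6,0,0],[-0.0146,-0.0004,0.0311,0,7,0,0],[-0.0163,-0.0004,0.0357,0,8,0,0],[-0.018,-0.0004,0.0403,0,9,0,0],[-0.018,-0.0004,0.0403,0,9,0,0],[-0.018,-0.0004,0.0403,0,9,0,0],[-0.018,-0.0004,0.0403,0,9,0,0]]'
python3 - <<'E'
from ik import *
r=np.radians
togo(tcp(r(45),r(25)),gripM(r(25),p[2]))
for n in('side','top'):
    a,d=cams.capture(n);np.save(f'pics/{n}11.npy',d);cv2.imwrite(f'pics/{n}11.png',(cv2.resize(a[110:290,225:425],None,fx=3.5,fy=3.3) if n=='side' else a)[:,:,::-1])
for th in (35,40,45,50):
    t=r(th)
    L=[[ -.095+.2*np.cos(t)-.008*np.sin(t),y,.047+.2*np.sin(t)+.008*np.cos(t)] for y in(.16,-.16)]
    q=proj('side',c2w(p,L));print(th,'side',((q-[225,110])*[3.5,3.3]).round(),'top',proj('top',c2w(p,L)).round(1).tolist())
togo(tcp(r(45),r(25)),gripM(r(25),p[2]))
E
```

```text
t: 17.05
position: [0.447, 0.048, 0.3275]
tcp_rot: [3.141, 1.136, -0.111]
contact_force: [-2.0, -5.2, -8.1]
finger_gap: 0.0138
t 17.05 shift mm [ 0.2  1.7 -1.2] turn deg [-0.02  0.1  -0.03] F [-1.96 -5.16 -8.12] gap 0.013779618117272777 q [-0.147  0.397  2.069  0.063  0.241  1.477] pos [0.447  0.048  0.3275]
35 side [[122. 427.]
 [362.  94.]] top [[221.2, 139.8], [399.9, 163.7]]
40 side [[137. 421.]
 [378.  84.]] top [[218.2, 143.3], [401.0, 167.7]]
45 side [[154. 416.]
 [395.  76.]] top [[215.0, 147.8], [402.0, 172.8]]
50 side [[174. 413.]
 [414.  69.]] top [[211.7, 153.2], [402.9, 178.9]]
t 17.15 shift mm [ 0.1  1.7 -1.2] turn deg [-0.03  0.1  -0.03] F [-2.84 -4.74 -7.69] gap 0.013755952905827656 q [-0.147  0.397  2.069  0.063  0.241  1.477] pos [0.447  0.0479 0.3275]
```

View pics/side11.png

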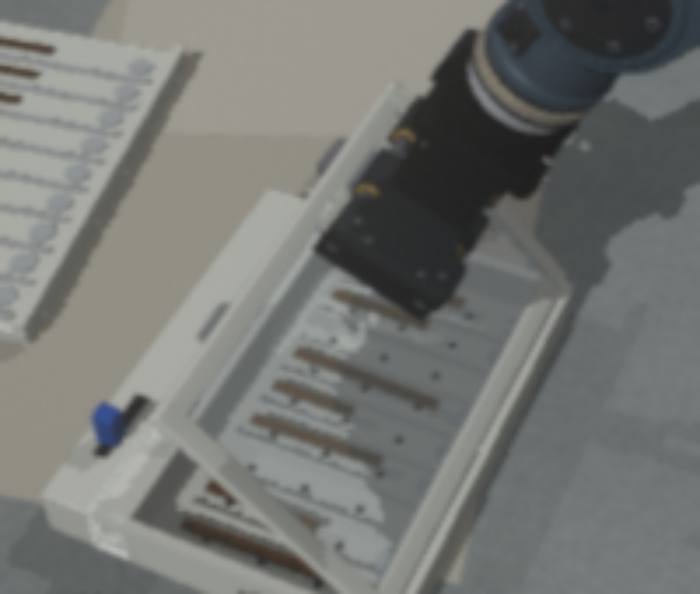

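View pics/top11.png

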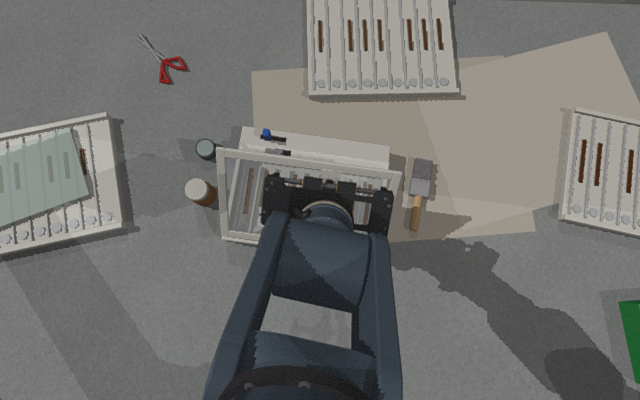

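```bash

python3 -m jog '[[0,0,0,0,0,0,0],[0,0,0,0,0,0,0],[0,0,0,0,0,0,0],[0,0,0,0,0,0,0],[0,0,0,0,0,0,0]]'
python3 - <<'E'
from ik import *
r=np.radians
togo(tcp(r(45),r(25)),gripM(r(25),p[2]))
order.hand_in()
E
```

```text
t: 17.65
position: [0.447, 0.0479, 0.3275]
tcp_rot: [3.141, 1.136, -0.111]
contact_force: [-2.9, -5.8, -8.0]
finger_gap: 0.0137
t 17.65 shift mm [ 0.1  1.7 -1.1] turn deg [-0.03  0.1  -0.03] F [-2.88 -5.75 -8.04] gap 0.013743199640898143 q [-0.147  0.397  2.069  0.063  0.241  1.477] pos [0.447  0.0479 0.3275]
the job is handed in; nothing more can be done
```

The cover is free and held about half way up by the grip. I handed the job in at 17.65 s.

- **Tug test:** I pulled the cover up by its black grip before touching the knob. It resisted with about 23 N after a few mm, so it was caught. I let it down and released it.
- **Knob:** I pushed the blue knob in +y until the force rose to about 12 N at its stop. Pictures show it at the end of its slot.
- **Lift:** I pinched the grip again with the fingers tilted 20°, so that a wrist joint stayed in range. The cover then came up with only a few newtons.
- **Last checks:**
  - The cover's far corners in the top and side pictures match a 45° opening to within a few pixels.
  - The finger gap held at 13.7 mm and the pose stayed steady over the final half second.
  - The jar, loupe and brush are where they started in the top picture.
- **Small disagreement:** while holding, the arm feels a sideways force of about 6 N and sits 1–2 mm off the modelled arc. That fits the calibration error.

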